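Draw the tall capacitor from a packed crate and stand it in the tester's nest

ROBOT

A 6-joint arm with a two-finger parallel gripper is mounted at the origin on the work surface. World frame = base frame: x ahead of the robot, y to its left, z up, the work surface at z = 0. Lengths are in m, angles in rad, forces in N, time in s.
With the tool pointing down it reaches from about 0.375 to 0.975 m from the base axis. Payload 3.8 kg.
Tool frame: the origin (TCP) lies at the very end of the fingers, on their centre line; the grasp point (between the pads) lies 19 mm behind it (robot.hold_point_z is the distance from the TCP to the grasp point, in m); z points along the fingers, y is the direction in which the jaws open and shut (so a half turn about z gives the same grasp; the last joint's range is limited). The gripper opens to 88 mm and grips with 3 to 60 N. Pads are 18 mm wide; open, the fingers measure 123 mm over their backs; the gripper's body (75 mm by 187 mm) begins 45 mm behind the grasp point.
Start: joints at [-1.26, 0.264, 1.604, -0, 1.274, -0.037], TCP at [0.23, -0.635, 0.239] pointing down, gripper open.
Joint ranges: [-2.63, 2.63], [-0.94, 2.18], [0.31, 2.57], [-1.31, 4.45], [0, 2.66], [-2.55, 2.55]. Speed limits (rad/s): [2.57, 2.57, 3.14, 3.14, 3.14, 3.14].

INTERFACE

Orientations are given as a rotation vector (axis times angle).
In Python, from plant import robot gives the robot as it stands. The module is installed in compiled form; this text tells all that it offers.
- The arm moves only by the shell command python3 -m jog 'ROWS' [FORCE]. ROWS is JSON, a list that holds one entry, the list of rows, each a list of 7 numbers: the turn, a rotation vector about the tool's x, y, z in degrees, then the shift along the tool's x, y, z in m, then the gripper command: -1 is shut, 1 is fully open, values between are in proportion. A call has 1 to 5 rows; each row is the pose to reach, as a shift and turn from the pose commanded when the call began, along the tool's axes at that moment; what a row does not reach only later rows make up. A row lasts 1/8 s, in which the tool goes at most 62.5 mm and 10.7 degrees, less where a joint would pass 70% of its speed; a pose out of reach is approached as far as the arm can. A call with a gripper value outside its range is refused whole. The fingers move at their own pace and stop on an object; FORCE is the grip in N (left out, the last holds). Time passes only in rows, so rows that repeat a pose let the fingers close. It gives the time, the measured TCP pose, the force and the opening at its end, in the units of the state.
- robot.sense(): the state, without advancing time (a new reading comes with each control period).
- robot.camera(name): name is "side" or "top" or "wrist"; returns the picture (400x640x3 uint8, red, green, blue); there is no depth.
- robot.camera_info(name): a dict with "fx", "fy", "cx", "cy" (pixels), "pose" (4x4, takes a point from camera to world coordinates). Camera axes: x right, y down, z forward; pixel columns grow to the right and rows downward; lengths in m; the calibration is good to about 2 mm. The wrist camera is an equidistant fisheye: a pixel r from the principal point sees the ray r / f radians off the axis. A picture is of the moment at which its call begins: read the wrist's pose just before it. camera_info takes no time and is no camera call; for the wrist camera it gives the pose at the moment of the call.
- robot.finish_job(): hands the job in, once; it reports no verdict.
Trained networks look in the newest picture that a camera, given by its name, has taken for a name from the list of things; names that differ only in an ending like _2 or _b are one class to them, and where a whole thing is asked for, a point or a joint stands for the part that bears it (a point fixed in the world has none). Each returns a list of dicts, best first, with "p" (0 to 1); they miss things now and then, are a little off and sometimes report something else, mostly with a low value. They report only what shows in the picture. A call takes as long as a camera call.
- robot.look_for(camera, name): "bbox" ([left, top, right, bottom] in pixels, round what is visible of it).
- robot.spot_point(camera, name): "uv" ([column, row] in pixels: a listed point, or the origin of a listed thing).
The state is a dict: "clock": time; "q": joint angles; "qd": joint speeds; "joint_torque": joint torques, N m; "tool_pos": TCP position; "ee_rot": TCP orientation; "ft_force": force on the tool from outside, world axes, zero at the start; "wrist_torque": the same for the moment, N m; "opening": finger opening in m.
Only numpy, scipy, OpenCV 4.12 (cv2) and the standard library are available. Lean on these libraries where they do the work, as an engineer would, in place of code of your own. Each camera call takes 0.05 s, during which the arm holds its last target.

TASK

Pull the one tall capacitor can straight up out of the tightly packed wooden crate, leaving the square block beside it standing in the crate. Stand the can upright inside the rim of the empty test nest (the other nest is taken): set it down, do not drop it, and let go.

Things in the scene. Friction and masses are not known exactly. Their poses are not given: they have to be found in the camera images.
- can: The item to move: a round bare-aluminium capacitor can with a black top, 36 mm in diameter and 112 mm tall (plus two 4 mm brass terminals on its top), 0.11 to 0.23 kg. Origin: centre of its underside, z up along the can. It is the only tall thing in the crate, in one of the two inner places, its neighbours touching it on all four sides. They are at most 58 mm tall, so its top 54 mm stands free above them. It slides out upwards with little resistance.
- crate: Open plywood crate fixed to the bench, outside 121 mm (x) by 157 mm (y) by 50 mm high, walls and floor 6 mm thick. Origin: centre of its underside, z up, at bench height. It holds twelve loose capacitors packed 3 (x) by 4 (y) at 36.2 mm pitch, all standing on the crate's floor. The two inner places lie at x = 0, y = +18.1 or -18.1 mm of the crate. The tops of the short ones are 56 to 64 mm above the crate's underside, above its rim.
- block: Square bare-aluminium block capacitor with a black top, 36 by 36 by 54 mm tall, the only square one, in the crate's other inner place beside the tall can. Origin: centre of its underside, z up. It stays standing in the crate.
- nest: The empty one of two alike test nests, fixed to the bench: a square grey plastic dish 84 by 84 mm outside with a flat floor 6 mm above the bench, 70 by 70 mm, inside a rim 7 mm thick that rises 8 mm above that floor. Origin: centre of its underside, z up, x and y along its sides. The other nest, at least 100 mm away centre to centre, already holds a like tall can, fixed, its top 118 mm above the bench (122 mm with the terminals).

How it is judged:
By the outcome, as a careful person would: the job done as asked, in the order asked, and still so for the second after the job is handed in, with the robot touching nothing.
It also fails if it takes over 35 s, if anything falls off the work surface, if the arm or the gripper's body presses on something with over 40 N, if the wrist force passes 120 N, or if a joint passes its speed limit or range.

## Working session

There is one attempt and no reset: what is moved stays moved. The work goes in short steps, Python scripts to look and compute and a shell command to move; the robot and the scene stay as the last step left them, time stands still between calls to the robot, and variables do not carry over. Pictures are saved under pics/ and viewed, and the job is handed in when it is done.

```bash
mkdir -p pics; python3 - <<'E'
from plant import robot
import cv2,numpy as np
s=robot.sense();print(s)
for c in ["top","side"]:
    im=robot.camera(c);cv2.imwrite(f"pics/{c}0.png",im[:,:,::-1])
    i=robot.camera_info(c);print(c,i)
    for n in ["can","crate","block","nest"]:
        print(n,robot.spot_point(c,n)[:3],robot.look_for(c,n)[:3])
print(robot.hold_point_z,robot.sense()['clock'])
E
```

```text
{'clock': 0.0, 'q': array([-1.25987855e+00,  2.64728334e-01,  1.60534322e+00, -3.76977477e-05,
        1.27369260e+00, -3.69052817e-02]), 'qd': array([-4.84572737e-04,  1.52847898e-03, -1.12865941e-03,  8.75689229e-04,
        7.01726169e-04, -8.30185405e-05]), 'joint_torque': array([ 2.77517545e-03, -5.02106774e+01, -3.56874847e+01,  7.30334502e-02,
        2.92520633e-02, -1.74909842e-04]), 'tool_pos': array([ 0.22984534, -0.63392164,  0.23742134]), 'ee_rot': array([-3.09208629e+00, -5.43254964e-01,  5.21581435e-04]), 'ft_force': array([ 0.1627094 , -1.33758249, -0.72349499]), 'wrist_torque': array([-0.01902699,  0.02820134, -0.00934877]), 'opening': 0.08811674731308246}
top {'fx': 403.5104503872365, 'fy': 403.5104503872365, 'cx': 321.37800587461487, 'cy': 200.40461055644428, 'pose': array([[ 0.02647111, -0.99162268,  0.12642683,  0.45643518],
       [-0.99963459, -0.0269508 , -0.00208488,  0.00255509],
       [ 0.00547472, -0.12632544, -0.99197374,  0.70426946],
       [ 0.        ,  0.        ,  0.        ,  1.        ]])}
can [{'uv': [462.3, 226.5], 'p': 0.89}] [{'bbox': [452.9,
[... 179 characters left out ...]
p': 0.8}]
nest [] [{'bbox': [162.6, 210.6, 223.2, 268.8], 'p': 0.86}]
side {'fx': 361.2715519585248, 'fy': 361.2715519585248, 'cx': 317.54656371410624, 'cy': 201.86429308819257, 'pose': array([[-0.99620758, -0.05098665,  0.07050402,  0.49394444],
       [-0.0867035 ,  0.64950271, -0.75539972,  0.47914865],
       [-0.00727725, -0.75864787, -0.65146025,  0.45773035],
       [ 0.        ,  0.        ,  0.        ,  1.        ]])}
can [] [{'bbox': [331.6, 101.4, 352.4, 133.6], 'p': 0.97}]
crate [{'uv': [339.3, 154.8], 'p': 0.78}] [{'bbox': [301.5, 123.6, 374.0, 174.2], 'p': 0.88}]
block [] []
nest [{'uv': [352.2, 337.9], 'p': 0.69}] [{'bbox': [315.2, 300.1, 383.8, 371.4], 'p': 0.98}]
0.0187 0.9
```

```bash
python3 - <<'E'
import cv2
a=cv2.imread("pics/top0.png");cv2.imwrite("pics/top0b.png",cv2.resize(a[150:300,140:540],None,fx=2,fy=2,interpolation=cv2.INTER_CUBIC))
c=a[165:285,385:525];cv2.imwrite("pics/topc.png",cv2.resize(c,None,fx=5,fy=5,interpolation=cv2.INTER_CUBIC))
E
```

```text
(no output)
```

View pics/top0.png

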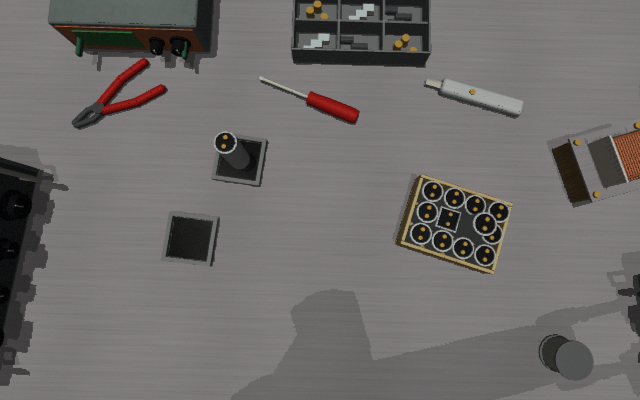

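View pics/side0.png

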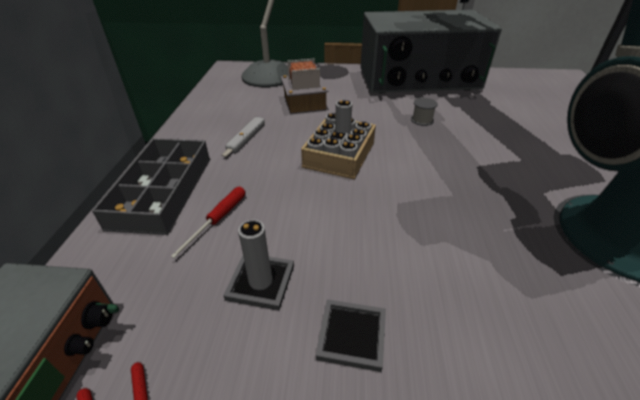

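View pics/topc.png

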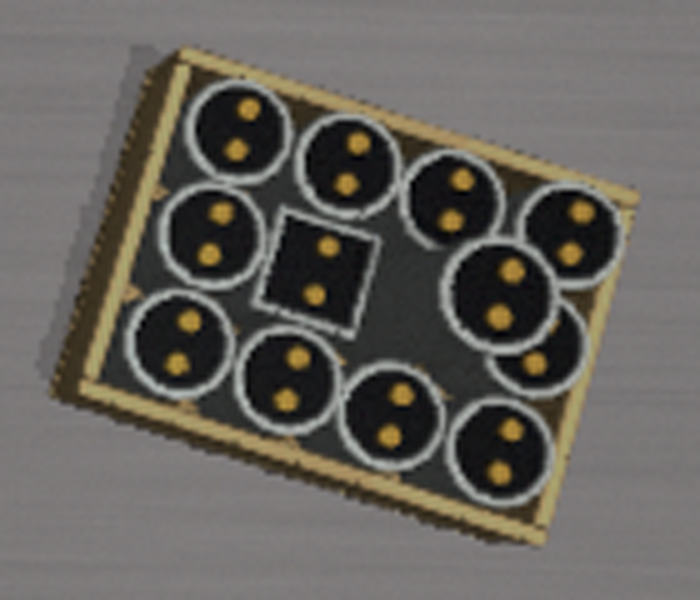

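The top view shows the tall can's black top at about (485, 224), the block at (448, 219), the empty nest around (191, 239), and the taken nest with its can at (226, 142). Next I'll fit these to world coordinates.

```bash
cat > h.py <<'E'
from plant import robot
import numpy as np,cv2
from scipy.spatial.transform import Rotation as R
def ray(name,uv,z):
    i=robot.camera_info(name);P=i['pose']
    d=P[:3,:3]@np.array([(uv[0]-i['cx'])/i['fx'],(uv[1]-i['cy'])/i['fy'],1]);o=P[:3,3]
    return o+d*(z-o[2])/d[2]
def proj(name,p):
    i=robot.camera_info(name);P=i['pose'];c=P[:3,:3].T@(np.array(p)-P[:3,3])
    return [i['fx']*c[0]/c[2]+i['cx'],i['fy']*c[1]/c[2]+i['cy']]
E
python3 - <<'E'
from h import *
f=lambda x,y:((x+.5)/5-.5+385,(y+.5)/5-.5+165)
print("can",ray("top",f(500,297),.118))
edge=[ray("top",f(*p),.118) for p in [(441,297),(559,297),(500,236),(500,355)]];print(np.linalg.norm(edge[0]-edge[1]),np.linalg.norm(edge[2]-edge[3]))
c=np.array([ray("top",f(*p),.050) for p in [(182,50),(639,198),(545,543),(82,388)]])
print("crate",c,c.mean(0),[np.linalg.norm(c[i]-c[i-1]) for i in range(4)])
v=(c[0]-c[1])+(c[3]-c[2]);print("crate +-y dir deg",np.degrees(np.arctan2(v[1],v[0])))
m=c.mean(0)[:2];u=v[:2]/np.linalg.norm(v[:2]);print("inner",m-u*.0181,"block",m+u*.0181)
print("block seen",ray("top",f(318,271),.060))
a=cv2.imread("pics/top0.png")
cv2.imwrite("pics/topn.png",cv2.resize(a[120:280,150:280],None,fx=4.5,fy=3.75*1.2 ,interpolation=cv2.INTER_CUBIC)[:600])
b=cv2.imread("pics/side0.png");cv2.imwrite("pics/siden.png",cv2.resize(b[280:380,300:400],None,fx=5,fy=5,interpolation=cv2.INTER_CUBIC))
cv2.imwrite("pics/topn2.png",cv2.resize(a[200:280,150:230],None,fx=7,fy=7,interpolation=cv2.INTER_CUBIC))
print("side can",proj("side",[*ray("top",f(500,297),.118)[:2],.118]))
R0=R.from_rotvec(robot.sense()['ee_rot']).as_matrix();print(R0)
E
```

```text
can [ 0.50297069 -0.23733804  0.118     ]
0.034464000343435705 0.03475336588164173
crate [[ 0.58720123 -0.16202678  0.05      ]
 [ 0.54205626 -0.31155505  0.05      ]
 [ 0.4298302  -0.27765418  0.05      ]
 [ 0.47529371 -0.1291668   0.05      ]] [ 0.50859535 -0.2201007   0.05      ] [np.float64(0.1166322039462421), np.float64(0.15619465679328806), np.float64(0.1172346197235621), np.float64(0.15529144875654602)]
crate +-y dir deg 73.08866589414221
inner [ 0.50333022 -0.23741798] block [ 0.51386049 -0.20278342]
block seen [ 0.51435413 -0.20281648  0.06      ]
side can [np.float64(343.86695623421326), np.float64(103.36335438552597)]
[[ 9.40129572e-01  3.40817233e-01  1.70094415e-05]
 [ 3.40817234e-01 -9.40129572e-01 -4.29101725e-05]
 [ 1.36655264e-06  4.61382329e-05 -9.99999999e-01]]
```

View pics/topn2.png

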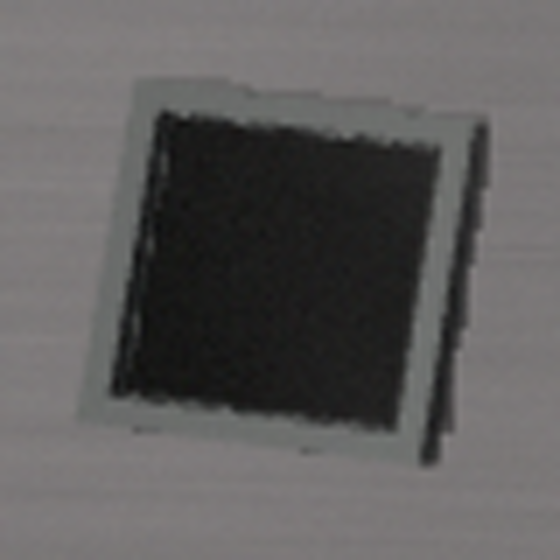

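View pics/siden.png

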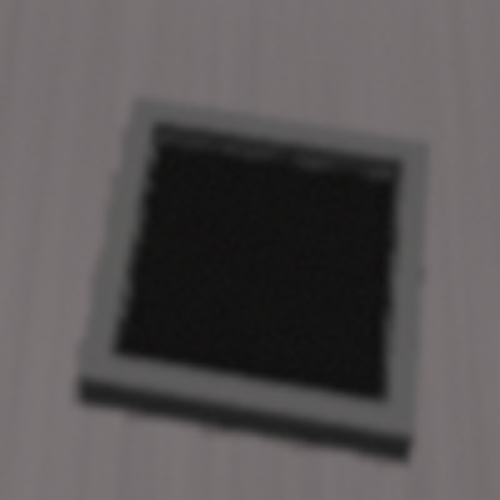

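```bash
cat >> h.py <<'E'
E
python3 - <<'E'
from h import *
ft=lambda x,y:((x+.5)/7-.5+150,(y+.5)/7-.5+200)
fs=lambda x,y:((x+.5)/5-.5+300,(y+.5)/5-.5+280)
c=np.array([ray("top",ft(*p),.014) for p in [(135,80),(487,118),(428,462),(78,425)]])
d=np.array([ray("side",fs(*p),.014) for p in [(137,100),(428,142),(412,432),(82,378)]])
for k in (c,d): print(k.mean(0),[round(np.linalg.norm(k[i]-k[i-1]),4) for i in range(4)])
o=ray("top",(226,142),.118);print("other can",o)
s=robot.sense();R0=R.from_rotvec(s['ee_rot']).as_matrix()
for z in(.16,.077): print("to can, tool axes",R0.T@(np.array([.503,-.2373,z])-[0.23,-0.635,0.239]), R0.T@(np.array([.503,-.2373,z])-s['tool_pos']))
E
```

```text
[0.47365799 0.22302095 0.014     ] [np.float64(0.0842), np.float64(0.0869), np.float64(0.084), np.float64(0.0851)]
[0.47286547 0.22268732 0.014     ] [np.float64(0.0833), np.float64(0.0826), np.float64(0.0831), np.float64(0.0825)]
other can [0.61500036 0.14572769 0.118     ]
to can, tool axes [ 0.39219828 -0.28085007  0.07898758] [ 0.39200176 -0.28049008  0.07872116]
to can, tool axes [ 0.39219817 -0.2808539   0.16198758] [ 0.39200164 -0.28049391  0.16172116]
```

```bash
python3 -m jog '[[[0,0,0,0.03,-0.021,0,1],[0,0,0,0.075,-0.054,0,1],[0,0,0,0.12,-0.086,0,1],[0,0,0,0.165,-0.118,0,1],[0,0,0,0.21,-0.15,0,1]]]' 30; python3 -m jog '[[[0,0,0,0.045,-0.033,0,1],[0,0,0,0.09,-0.066,0.01,1],[0,0,0,0.13,-0.096,0.02,1],[0,0,0,0.16,-0.12,0.03,1],[0,0,0,0.182,-0.131,0.04,1]]]'; python3 -m jog '[[[0,0,0,0,0,0,1],[0,0,0,0,0,0,1]]]'; python3 - <<'E'
from h import *
s=robot.sense();print(s['clock'],s['tool_pos'],s['ft_force'])
im=robot.camera("wrist");cv2.imwrite("pics/w1.png",im[:,:,::-1]);i=robot.camera_info("wrist");print(i)
print(robot.spot_point("wrist","can")[:2],robot.look_for("wrist","can")[:2])
R0=R.from_rotvec(s['ee_rot']).as_matrix()
print(R0,R0.T@(np.array([.503,-.2373,.077])-s['tool_pos']))
p=np.array([.503,-.2373,.118]);P=i['pose'];c=P[:3,:3].T@(p-P[:3,3]);th=np.arctan2(np.hypot(c[0],c[1]),c[2]);print("pred",np.array([i['cx'],i['cy']])+i['fx']*th*c[:2]/np.hypot(c[0],c[1]))
E
```

```text
clock: 1.52
tool_pos: [0.3772, -0.4206, 0.239]
ee_rot: [3.094, 0.543, 0.001]
ft_force: [0.9, 0.2, -0.3]
opening: 0.0881
clock: 2.15
tool_pos: [0.5036, -0.2349, 0.1986]
ee_rot: [3.094, 0.546, 0.001]
ft_force: [-0.6, -0.4, 1.3]
opening: 0.0881
clock: 2.4
tool_pos: [0.5026, -0.2373, 0.199]
ee_rot: [3.094, 0.544, -0.0]
ft_force: [0.1, -1.3, 1.1]
opening: 0.0882
2.4 [ 0.50264859 -0.23725458  0.19899916] [ 0.06073994 -1.33361541  1.13371064]
{'fx': 309.70691628693146, 'fy': 309.70691628693146, 'cx': 324.1838585773773, 'cy': 198.12066623315445, 'pose': array([[ 3.40568759e-01, -8.92505566e-01, -2.95713942e-01,
         5.80423740e-01],
       [-9.40219346e-01, -3.23522734e-01, -1.06398416e-01,
        -2.10233243e-01],
       [-7.09004526e-04,  3.14271945e-01, -9.49332735e-01,
         3.45230129e-01],
       [ 0.00000000e+00,  0.00000000e+00,  0.00000000e+00,
         1.00000000e+00]])}
[{'uv': [323.5, 167.3], 'p': 0.69}] [{'bbox': [301.7, 156.6, 351.2, 225.9], 'p': 0.81}]
[[ 9.40047931e-01  3.41042353e-01 -3.13229289e-05]
 [ 3.41042284e-01 -9.40047792e-01 -5.55210140e-04]
 [-2.18795223e-04  5.11241700e-04 -9.99999845e-01]] [3.41547920e-04 1.00171491e-04 1.21999156e-01]
pred [323.21157952 206.38520328]
```

View pics/w1.png

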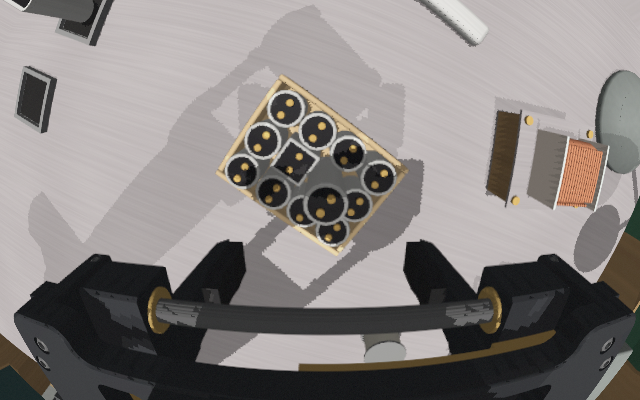

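The wrist view puts the can's black top at (325, 205) and I predicted (323, 206), which agrees to about 2 mm. Both fingers straddle it, so I'm going down.

```bash
python3 -m jog '[[[0,0,0,0,0.0005,0.02,1],[0,0,0,0,0.0008,0.05,1],[0,0,0,0,0.0008,0.08,1],[0,0,0,0,0.0008,0.1,1],[0,0,0,0,0.0008,0.12,1]]]'; python3 -m jog '[[[0,0,0,0,0,0,0.6],[0,0,0,0,0,0,0.2],[0,0,0,0,0,0,0]]]' 30;python3 - <<'E'
from h import *
im=robot.camera("wrist");cv2.imwrite("pics/w2.png",im[:,:,::-1])
im=robot.camera("side");cv2.imwrite("pics/s2.png",cv2.resize(im[60:200,260:420,::-1],None,fx=4,fy=4))
E
```

```text
clock: 3.18
tool_pos: [0.5019, -0.2375, 0.0764]
ee_rot: [-3.093, -0.542, 0.002]
ft_force: [0.1, 0.9, -0.1]
opening: 0.0881
clock: 3.55
tool_pos: [0.5038, -0.2381, 0.0797]
ee_rot: [3.093, 0.543, 0.002]
ft_force: [0.7, 1.2, -0.2]
opening: 0.0602
```

View pics/w2.png

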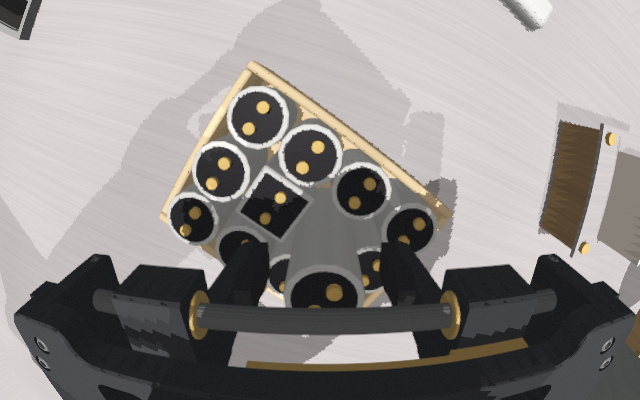

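View pics/s2.png

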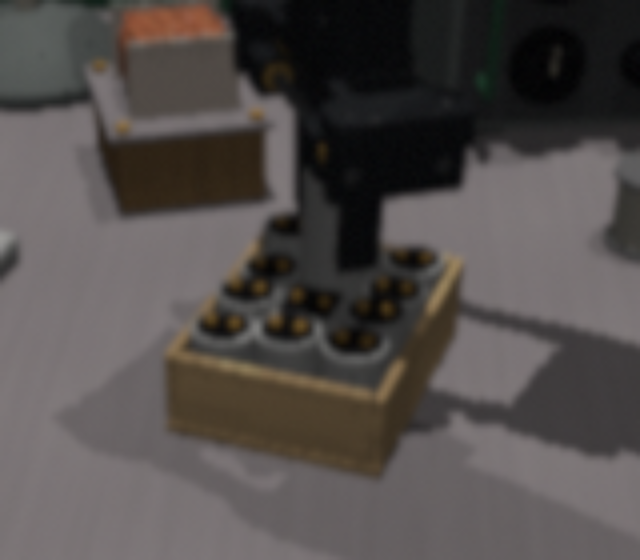

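The wrist view shows the can's top at about (325, 293), centred between fingers near columns 265 and 385. The side view shows the fingertips above the short ones. Now I'll close the gripper.

```bash
python3 -m jog '[[[0,0,0,0,0,0,-0.2],[0,0,0,0,0,0,-0.4],[0,0,0,0,0,0,-1],[0,0,0,0,0,0,-1],[0,0,0,0,0,0,-1]]]' 30; python3 -m jog '[[[0,0,0,0,0,0,-1],[0,0,0,0,0,0,-1]]]'
```

```text
clock: 4.28
tool_pos: [0.5034, -0.2377, 0.0791]
ee_rot: [3.094, 0.543, 0.001]
ft_force: [-0.2, -1.0, 3.4]
opening: 0.035
clock: 4.53
tool_pos: [0.5034, -0.2377, 0.0791]
ee_rot: [3.094, 0.543, 0.001]
ft_force: [1.2, -0.9, 4.7]
opening: 0.0353
```

```bash
python3 -m jog '[[[0,0,0,0,0,-0.005,-1],[0,0,0,0,0,-0.015,-1],[0,0,0,0,0,-0.025,-1],[0,0,0,0,0,-0.035,-1],[0,0,0,0,0,-0.045,-1]]]';python3 - <<'E'
from h import *
im=robot.camera("wrist");cv2.imwrite("pics/w3.png",im[:,:,::-1])
im=robot.camera("side");cv2.imwrite("pics/s3.png",cv2.resize(im[60:200,260:420,::-1],None,fx=4,fy=4))
E
```

```text
clock: 5.15
tool_pos: [0.5029, -0.2375, 0.1245]
ee_rot: [-3.094, -0.544, 0.0]
ft_force: [0.4, -0.6, -1.0]
opening: 0.0352
```

View pics/w3.png

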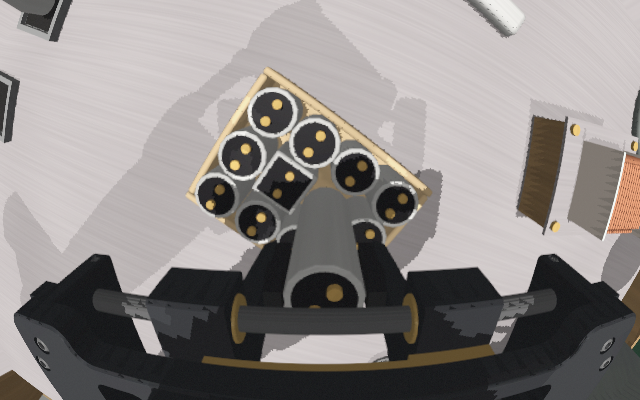

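View pics/s3.png

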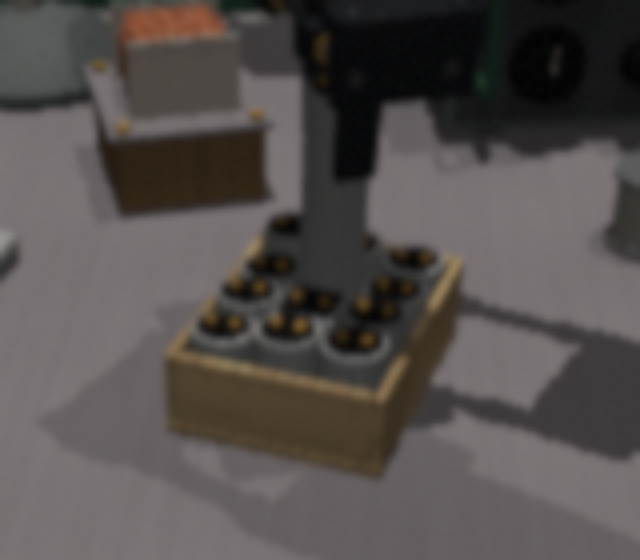

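The wrist view shows the can at (322, 290), still in the same place between the fingers and rising. The block stays at (282, 183). I'll continue straight up until it is well clear.

```bash
python3 -m jog '[[[0,0,0,0,0,-0.015,-1],[0,0,0,0,0,-0.04,-1],[0,0,0,0,0,-0.065,-1],[0,0,0,0,0,-0.085,-1],[0,0,0,0,0,-0.1,-1]]]';python3 -m jog '[[[0,0,0,0,0,0,-1],[0,0,0,0,0,0,-1]]]';python3 - <<'E'
from h import *
im=robot.camera("wrist");cv2.imwrite("pics/w4.png",im[:,:,::-1])
im=robot.camera("side");cv2.imwrite("pics/s4.png",cv2.resize(im[40:200,260:420,::-1],None,fx=3.7,fy=3.7))
print(robot.look_for("top","block"),robot.look_for("side","can"))
s=robot.sense();print(s['clock'],s['tool_pos'],s['ft_force'],s['opening'])
R0=R.from_rotvec(s['ee_rot']).as_matrix()
print(R0.T@(np.array([.4733,.2228,s['tool_pos'][2]])-s['tool_pos']))
E
```

```text
clock: 5.88
tool_pos: [0.5033, -0.2376, 0.2252]
ee_rot: [3.094, 0.544, 0.001]
ft_force: [0.0, -0.6, -1.3]
opening: 0.0356
clock: 6.12
tool_pos: [0.5026, -0.2373, 0.2228]
ee_rot: [-3.093, -0.543, 0.002]
ft_force: [0.3, -0.3, -1.5]
opening: 0.0355
[{'bbox': [426.7, 202.9, 459.3, 236.0], 'p': 0.8}] [{'bbox': [335.0, 25.4, 356.2, 91.0], 'p': 0.69}]
6.325 [ 0.50252028 -0.23723343  0.22255761] [-0.74170543 -0.77183951 -1.44095702] 0.03545523311667959
[ 0.12933458 -0.44244424  0.00049364]
```

View pics/s4.png

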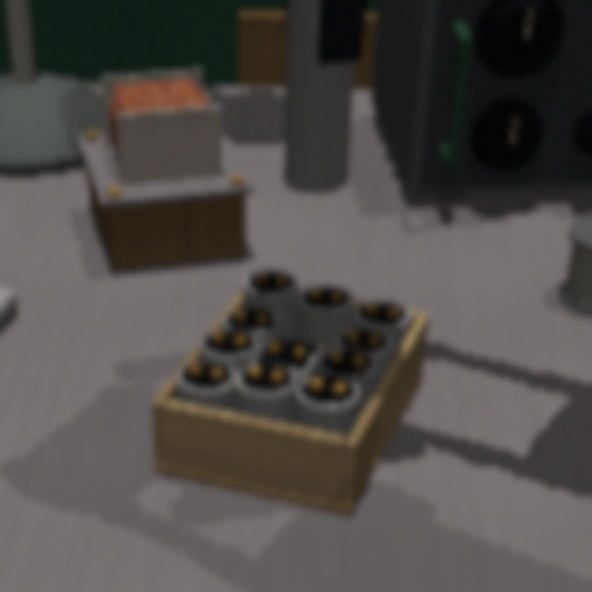

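View pics/w4.png

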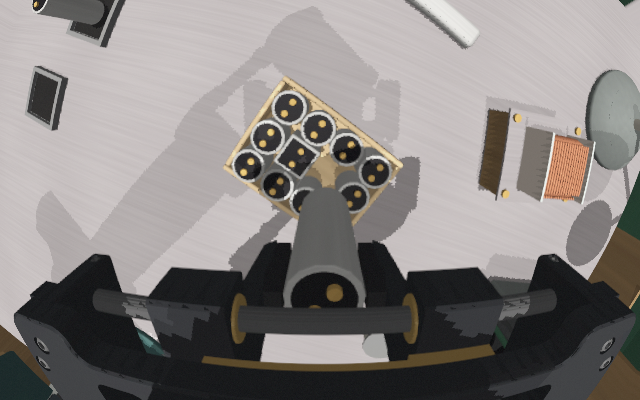

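The can is clear of the crate with its underside at about 0.15 m. The block and neighbours are still standing. Now I'll carry it across.

```bash
python3 -m jog '[[[0,0,0,0.005,-0.018,0,-1],[0,0,0,0.016,-0.053,0,-1],[0,0,0,0.029,-0.095,0,-1],[0,0,0,0.041,-0.137,0,-1],[0,0,0,0.053,-0.179,0,-1]]]'; python3 -m jog '[[[0,0,0,0.013,-0.042,0,-1],[0,0,0,0.026,-0.084,0,-1],[0,0,0,0.038,-0.126,0,-1],[0,0,0,0.05,-0.168,0,-1],[0,0,0,0.06,-0.203,0,-1]]]'; python3 -m jog '[[[0,0,0,0.008,-0.03,0,-1],[0,0,0,0.014,-0.05,0,-1],[0,0,0,0.0163,-0.0604,0,-1],[0,0,0,0.0163,-0.0604,0,-1],[0,0,0,0.0163,-0.0604,0,-1]]]'
cat > look.py <<'E'
import sys
from h import *
k=sys.argv[1]
im=robot.camera("wrist");cv2.imwrite(f"pics/w{k}.png",im[:,:,::-1])
im=robot.camera("side");cv2.imwrite(f"pics/s{k}.png",cv2.resize(im[180:400,220:440,::-1],None,fx=2.7,fy=2.7))
im=robot.camera("top");cv2.imwrite(f"pics/t{k}.png",im[:,:,::-1])
s=robot.sense();print(s['clock'],s['tool_pos'],s['ft_force'],s['opening'])
R0=R.from_rotvec(s['ee_rot']).as_matrix()
print(R0.T@(np.array([.4733,.2228,.0791])-s['tool_pos']),R0[2])
E
python3 look.py 5
```

```text
clock: 6.95
tool_pos: [0.4911, -0.0488, 0.2235]
ee_rot: [-3.094, -0.544, 0.0]
ft_force: [0.3, -0.3, -1.9]
opening: 0.0351
clock: 7.58
tool_pos: [0.4778, 0.1625, 0.2236]
ee_rot: [-3.093, -0.545, 0.0]
ft_force: [0.3, -0.7, -1.3]
opening: 0.0354
clock: 8.2
tool_pos: [0.4737, 0.2219, 0.2236]
ee_rot: [3.094, 0.543, -0.0]
ft_force: [0.6, -0.1, -1.0]
opening: 0.0354
8.35 [0.47394158 0.22172214 0.22370339] [ 0.71220171  0.38690015 -0.4771335 ] 0.03527492031081694
[-0.00022487 -0.00125627  0.1446032 ] [-8.45130650e-05  1.69618998e-04 -9.99999982e-01]
```

View pics/s5.png

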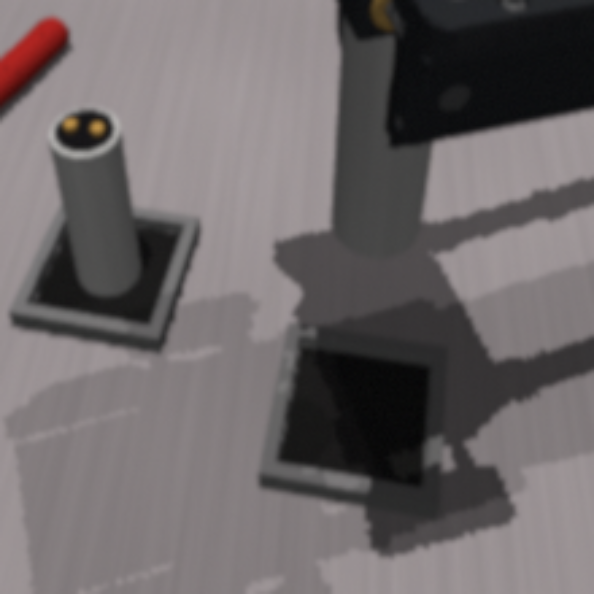

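View pics/w5.png

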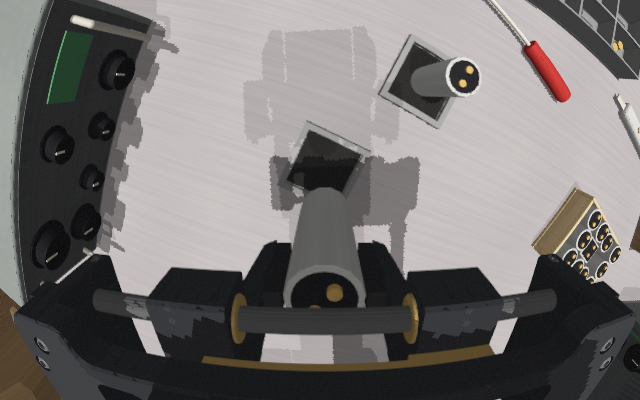

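The can hangs upright above the empty nest, as both the side and wrist views show. I'll lower it to just above the floor and check.

```bash
python3 -m jog '[[[0,0,0,0,-0.001,0.02,-1],[0,0,0,0,-0.001,0.055,-1],[0,0,0,0,-0.001,0.09,-1],[0,0,0,0,-0.001,0.115,-1],[0,0,0,0,-0.001,0.125,-1]]]'; python3 -m jog '[[[0,0,0,0,0,0.002,-1],[0,0,0,0,0,0.004,-1]]]'; python3 look.py 6
```

```text
clock: 8.98
tool_pos: [0.4725, 0.2224, 0.097]
ee_rot: [3.094, 0.542, -0.005]
ft_force: [0.2, 0.1, -0.8]
opening: 0.0351
clock: 9.22
tool_pos: [0.4746, 0.2237, 0.0959]
ee_rot: [-3.094, -0.543, -0.004]
ft_force: [-0.2, 0.3, -1.1]
opening: 0.0347
9.375 [0.47427694 0.22367115 0.09573186] [-0.65753966  0.00369871 -1.56858033] 0.03554611674668122
[-0.00124582  0.00048763  0.01662956] [ 1.83263611e-03 -9.42212984e-05 -9.99998316e-01]
```

View pics/s6.png

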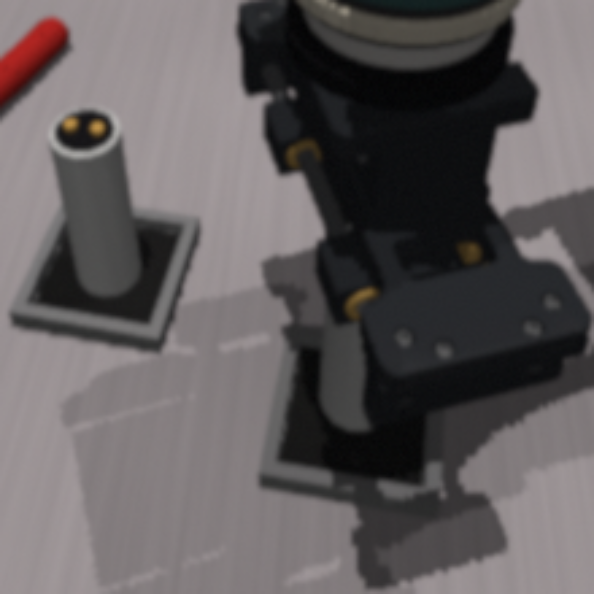

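View pics/w6.png

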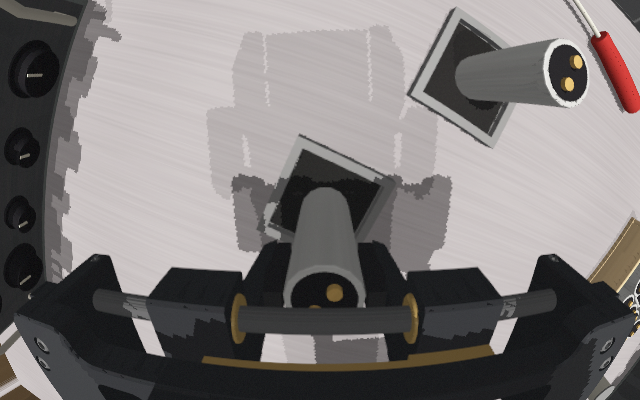

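The can sits inside the rim in plan, and its place in the grip hasn't changed. I'll lower it in small steps and watch the force.

```bash
python3 -m jog '[[[0,0,0,-0.001,0,0.005,-1],[0,0,0,-0.001,0,0.009,-1],[0,0,0,-0.001,0,0.013,-1],[0,0,0,-0.001,0,0.013,-1],[0,0,0,-0.001,0,0.013,-1]]]'; python3 -m jog '[[[0,0,0,0,0,0.001,-1],[0,0,0,0,0,0.002,-1],[0,0,0,0,0,0.002,-1]]]'
```

```text
clock: 10.0
tool_pos: [0.4726, 0.223, 0.0817]
ee_rot: [3.094, 0.544, -0.0]
ft_force: [-0.4, -0.3, -1.5]
opening: 0.0348
clock: 10.38
tool_pos: [0.4725, 0.223, 0.0797]
ee_rot: [3.094, 0.544, -0.0]
ft_force: [1.2, 1.1, -1.5]
opening: 0.0354
```

```bash
python3 -m jog '[[[0,0,0,0,0,0.0005,-1],[0,0,0,0,0,0.001,-1],[0,0,0,0,0,0.001,-1]]]';python3 -m jog '[[[0,0,0,0,0,0.0005,-1],[0,0,0,0,0,0.0005,-1]]]'
```

```text
clock: 10.75
tool_pos: [0.4729, 0.2231, 0.0791]
ee_rot: [-3.094, -0.544, -0.001]
ft_force: [-0.3, -0.5, 2.6]
opening: 0.0352
clock: 11.0
tool_pos: [0.4731, 0.2232, 0.0791]
ee_rot: [-3.094, -0.544, -0.002]
ft_force: [-0.7, -0.8, 4.7]
opening: 0.0351
```

The force rose to +4.7 N at TCP z = 0.0791, the same height as in the crate, so the can is standing on the nest floor. I'll release it.

```bash
python3 -m jog '[[[0,0,0,0,0,0,-0.15],[0,0,0,0,0,0,-0.1],[0,0,0,0,0,0,0],[0,0,0,0,0,0,0.3],[0,0,0,0,0,0,0.6]]]' 30; python3 -m jog '[[[0,0,0,0,0,0,0.8],[0,0,0,0,0,0,0.8],[0,0,0,0,0,-0.01,0.8]]]'; python3 look.py 7
```

```text
clock: 11.62
tool_pos: [0.4725, 0.223, 0.0781]
ee_rot: [3.094, 0.544, -0.0]
ft_force: [-0.4, 1.2, -0.8]
opening: 0.0619
clock: 12.0
tool_pos: [0.4718, 0.2227, 0.0877]
ee_rot: [3.094, 0.543, -0.003]
ft_force: [0.2, -0.0, 0.2]
opening: 0.0792
12.15 [0.47344852 0.22338823 0.08933198] [-0.26678364  0.45739526  1.13690142] 0.07928914924724552
[-0.00036271  0.00050343  0.01023116] [ 2.20759787e-03 -1.02133623e-04 -9.99997558e-01]
```

View pics/w7.png

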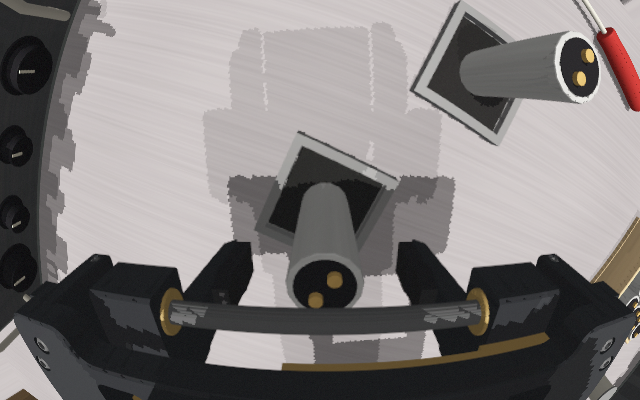

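The can is free, with its top at (325, 285) clear of both fingers. I'll rise straight up and then move aside.

```bash
python3 -m jog '[[[0,0,0,0,0,-0.015,0.8],[0,0,0,0,0,-0.04,0.8],[0,0,0,0,0,-0.07,0.8],[0,0,0,0,0,-0.1,0.8],[0,0,0,0,0,-0.125,0.8]]]'; python3 -m jog '[[[0,0,0,0,0.03,0,0.8],[0,0,0,0,0.07,0,0.8],[0,0,0,0,0.11,0,0.8],[0,0,0,0,0.15,0,0.8],[0,0,0,0,0.18,0,0.8]]]'; python3 -m jog '[[[0,0,0,0,0,0,0.8],[0,0,0,0,0,0,0.8]]]';python3 look.py 8; python3 -c "
from h import *
a=cv2.imread('pics/t8.png');cv2.imwrite('pics/t8b.png',a)
print(robot.look_for('side','can'),robot.look_for('top','block'))"
```

```text
clock: 12.78
tool_pos: [0.4729, 0.2232, 0.2157]
ee_rot: [-3.094, -0.543, -0.003]
ft_force: [-0.3, 0.2, -0.2]
opening: 0.0793
clock: 13.4
tool_pos: [0.5345, 0.0523, 0.2144]
ee_rot: [3.094, 0.542, 0.002]
ft_force: [-0.0, 1.0, 0.8]
opening: 0.0794
clock: 13.65
tool_pos: [0.5338, 0.0543, 0.2137]
ee_rot: [-3.094, -0.543, -0.001]
ft_force: [-0.8, -0.2, -0.6]
opening: 0.0795
13.8 [0.53356269 0.0548183  0.21334771] [0.60439511 0.19423593 0.39768631] 0.07945609231503184
[ 0.00081567 -0.17842163  0.13430171] [ 6.12072398e-05 -3.02314475e-04 -9.99999952e-01]
[{'bbox': [338.1, 270.4, 373.9, 343.9], 'p': 0.7}] [{'bbox': [427.0, 205.4, 460.0, 232.9], 'p': 0.69}]
```

View pics/s8.png

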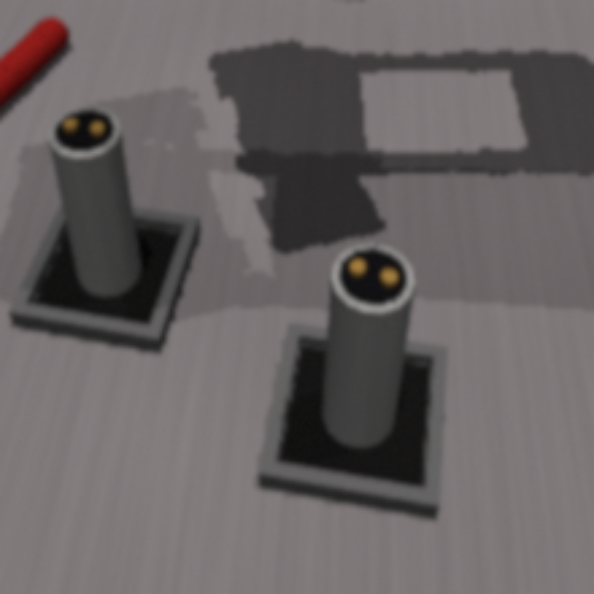

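View pics/t8.png

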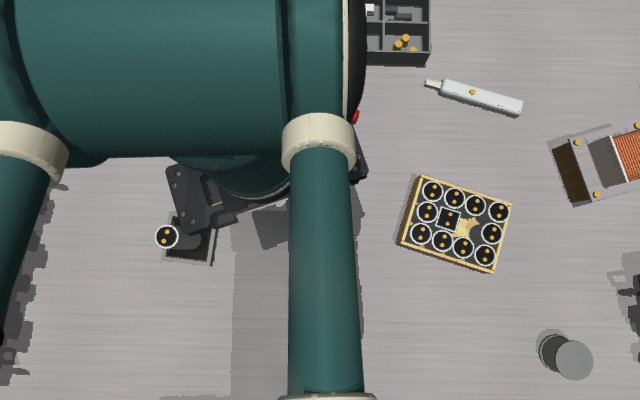

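View pics/w8.png

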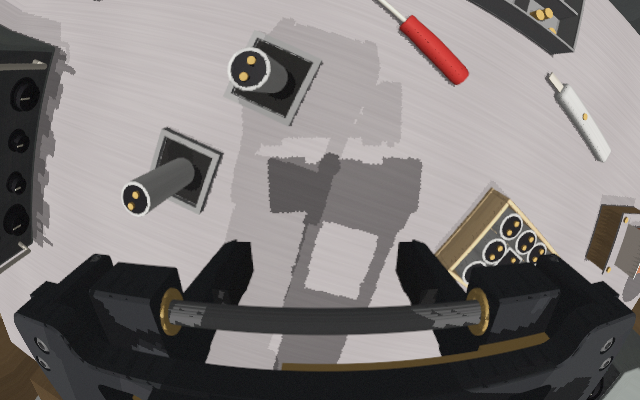

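The can stands upright in the middle of the nest: its foot is at about (358, 425) in the side crop, and its top is at (166, 236) in the top view. In the crate, the block at (448, 219) and the ten short capacitors are still in place. I'll hand the job in.

```bash
python3 -c "
from h import *
print(ray('top',(166.5,236.5),.118))
print(robot.finish_job(), robot.sense()['clock'])"
```

```text
[0.47250782 0.22367433 0.118     ]
the job is handed in; nothing more can be done
the job is handed in; nothing more can be done
```

I pulled the tall can straight up out of the crate and stood it upright in the empty nest, then released it and handed the job in at about 13.9 s of the 35 s limit.

- **Placement:** the can touched the nest floor at the same tool height it was gripped at in the crate (0.0791 m), with about 5 N of contact force. After release, its top measured (0.4725, 0.2237) against a nest centre of (0.473, 0.223), so it is upright and centred to about 1 mm.
- **Crate:** the last pictures show the block and the ten short capacitors still standing in their places.
- **Robot:** the gripper ended clear of everything, about 0.18 m to the side and above the can tops. The wrist force readings never went above about 5 N.

No check failed. The only disagreement was about 2 mm between the wrist camera and the top camera on where the can was before the grasp, which is within the stated calibration.

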